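# Hold the shutter key switch turned

### The job

Take the longest of the three keys from the rack, put it in the keyhole of the roller shutter's switch box and work it down until its collar sits on the lock face (the pins are sticky; a little wiggle gets it past them), then turn it a quarter turn clockwise (seen from above). The switch springs back, so finish while still gripping the key, fully home and held turned. Leave the two shorter keys standing in the rack and the other things on the bench where they are.

Things in the scene. Friction and masses are not known exactly. Their poses are not given: they have to be found in the camera images.
- key_long_bow (a point): centre of the bow (grip) of the longest of three look-alike plain steel keys standing tip down in the rack; this is the one that works the switch. Collar underside to tip 33.5 mm; this point is 57.5 above the tip, 24 above the collar's underside. z up, x along the bow's width. Same parts as key_long.
- key_mid_bow (a point): centre of the bow (grip) of the middle of three look-alike plain steel keys standing tip down in the rack; too short for the lock, stays in the rack. Collar underside to tip 25.5 mm; this point is 49.5 above the tip, 24 above the collar's underside. z up, x along the bow's width. Same parts as key_long.
- key_short_bow (a point): centre of the bow (grip) of the shortest of three look-alike plain steel keys standing tip down in the rack; too short for the lock, stays in the rack. Collar underside to tip 17.5 mm; this point is 41.5 above the tip, 24 above the collar's underside. z up, x along the bow's width. Same parts as key_long.
- keyhole (a point): centre of the keyhole's mouth, on the lock face; z up, x along the slot's long way. The slot is 20.5 x 8.5 with a 2 mm bevel, straight down 18 mm; below it the rotor has a pocket 20 x 8 for the bit. Only with the collar on the face (within 3 mm) is the bit below the slot and free to turn; it is then trapped until turned back.
- switch_box: fixed grey box 160 (x) x 120 (y) x 75 high, origin under its centre; in its top a steel lock face 50 x 44, 75 above the bench. Two pairs of sticky pins (8 and 13 mm down) stick into the slot from its long sides; each slides aside at 7 N and stays: a straight push sticks up to some 35 N, but pressed with 10 N and twisted 0.1 rad to and fro the key passes. Two black lamps, 4 high, near its -y edge.
- lock_rotor (a joint): angle of the rotor (rad): 0 at rest, in line with the slot, growing clockwise seen from above, stop at 1.65 (a quarter turn is 1.57). A spring (0.03 N m at rest, 0.11 at the stop) turns it back to 0 when the key is let go. The key has about 0.12 rad of play in it, so the key turns that much farther than the rotor.
- key_rack: fixed wooden rack block, 170 (x) x 60 (y) x 35 high, origin at the centre of its underside. Three key pockets (19 x 7 with a 1 mm bevel, 15 deep, floor 20 above the bench) in a row along its x at -60, 0 and +60; the pockets' long way is along x too. Which key stands in which pocket varies.
- carton_center (a point): centre of a loose cardboard box 130 x 100 x 80 high, to be left alone.
- tape_roll_center (a point): centre of a grey tape roll lying flat, 100 across, 48 high, to be left alone.
- spray_bottle_center (a point): centre of an upright white bottle, 64 across, 170 high, to be left alone.
- key_long: the longest key, origin at the middle of its tip, 80 g. Bow: slab 30 wide (x) x 10 thick (y) x 40 tall (z). Under it a round collar 16 across, 4 thick, then a round stem 6 across, at the bottom the bit, 18 wide (x) x 6 thick (y) x 12 tall, its lowest 1.2 mm bevelled to 2 thick. Half a turn about z makes no difference; it fits the keyhole both ways.
There are look-alikes about, which are no part of the job. Several things have the shape of the key_rack; the one meant has the colours described above.

How it is judged (in metres and radians):
On the way, in this order (a step that is already met when the one before it is completed fails the run):
1. the longest key is lifted clear of the rack (z of key_long_bow in the frame of key_rack above 0.097 m and contact force between the fingers and key_long above 1 N), for 0.1 s.
2. it is fully home in the lock, not yet turned (z of key_long_bow in the frame of keyhole below 0.027 m and horizontal distance between key_long_bow and keyhole below 0.008 m and angle between key_long_bow's own z axis and vertical below 0.15 rad and value of joint lock_rotor below 0.3 rad), for 0.1 s.
At the end, for the whole second after the job is handed in: The gripper still grips the longest key (over 2 N), its collar is within 3 mm of the lock face and it is upright within 0.15 rad, and the rotor stands beyond 1.3 rad (a quarter turn is 1.57, the stop 1.65) and stays there (z of key_long_bow in the frame of keyhole below 0.027 m and horizontal distance between key_long_bow and keyhole below 0.008 m and angle between key_long_bow's own z axis and vertical below 0.15 rad and value of joint lock_rotor above 1.3 rad and contact force between the fingers and key_long above 2 N); the arm keeps its last pose, push and grip.
It fails at once if a shorter key is taken from the rack or pushed over (distance of any of key_mid_bow, key_short_bow from where it was at the start of the episode above 0.025 m).
It fails at once if the carton, tape roll or bottle is moved more than 3 cm (distance of any of carton_center, tape_roll_center, spray_bottle_center from where it was at the start of the episode above 0.03 m).
It also fails if it takes over 58 s, if anything falls off the work surface, if the arm or the gripper's body presses on something with over 40 N, if the wrist force passes 120 N, or if a joint passes its speed limit or range.

### The arm

A 6-joint arm with a two-finger parallel gripper is mounted at the origin on the work surface. World frame = base frame: x ahead of the robot, y to its left, z up, the work surface at z = 0. Lengths are in m, angles in degrees, forces in N, time in s.
With the tool pointing down it reaches from about 0.4 to 0.825 m from the base axis. Payload 7 kg.
Tool frame: the origin (TCP) lies at the very end of the fingers, on their centre line; the grasp point (between the pads) lies 19 mm behind it (ctrl.hold_point_z is the distance from the TCP to the grasp point, in m); z points along the fingers, x is the direction in which the jaws open and shut, and the axes are right-handed (so a half turn about z gives the same grasp; the last joint's range is limited). The gripper opens to 88 mm and grips with 3 to 60 N. Pads are 19 mm wide; open, the fingers measure 130 mm over their backs; the gripper's body (78 mm by 193 mm) begins 47 mm behind the grasp point.
Start: joints at [90.648, 20.546, 0.682, 0, -70.136, -16.507], TCP at [0.184, 0.649, 0.227] pointing down, gripper open.
Joint ranges: [-176.03, 176.03], [-82.01, 121.73], [-58.28, 71.71], [-173.87, 95.51], [-174.79, -0.11], [-173.66, 173.66]. Speed limits (degrees/s): [136.94, 136.94, 172.46, 180, 180, 180].

### API

Orientations are given as [roll, pitch, yaw] about the fixed x, y, z axes, in that order (R = Rz(yaw) Ry(pitch) Rx(roll)).
In Python, from plant import ctrl gives the robot as it stands.
- The arm moves only by the tool servo_tool, never from a script. Its argument "rows" is text: rows parted by semicolons, each of 6 numbers parted by spaces: the shift along the tool's x, y, z in cm, then the turn, a rotation vector about the tool's x, y, z in rad. In form: tx ty tz ax ay az; .... A call has 1 to 5 rows; each row shifts and turns the pose as measured when the row begins, along the tool's axes as they then stand; what a row does not reach is not made up. A row lasts 1/12 s, in which the tool goes at most 41.7 mm and 7.16 degrees, less where a joint would pass 70% of its speed; a pose out of reach is approached as far as the arm can. A call is refused whole if a number of a shift passes 4.17 or a number of a turn 0.125, either way. A call with a gripper value outside its range is refused whole. "grip" is the finger opening in cm, from 0 to 8.76, set as the call begins (left out, the last holds). The fingers move at their own pace and stop on an object; the grip force is fixed at half the most. Time passes only in rows, so rows that do not move let the fingers close. It gives the time, the measured TCP pose, the force and the opening at its end, in the units of the state.
- ctrl.get_obs(): the state, without advancing time (a new reading comes with each control period).
- ctrl.snapshot(name): name is "scene" or "top"; returns a dict with "frame" (384x512x3 uint8, red, green, blue), "K" (3x3 intrinsics, pixels), "k1" (the pictures are not rectified: a ray, as slopes to the right and down, at radius r is drawn at 1 + k1 r^2 times it, then the intrinsics apply), "eye" and "attitude" of the camera in the world. Camera axes: x right, y up, looking along -z (the intrinsics and any distortion apply to the point x, -y, -z); pixel columns grow to the right and rows downward; lengths in m; the calibration is good to about 2 mm. A picture is of the moment at which its call begins. There is no depth.
- ctrl.close_job(): hands the job in, once; it reports no verdict.
Trained networks look in a picture, given as the dict that the camera call returned (one of the last four; its "shot" number tells which), for a name from the list of things; names that differ only in an ending like _2 or _b are one class to them, and where a whole thing is asked for, a point or a joint stands for the part that bears it (a point fixed in the world has none). Each returns a list of dicts, best first, with "confidence" (0 to 1); they miss things now and then, are a little off and sometimes report something else, mostly with a low value. They report only what shows in the picture. A call takes as long as a camera call. They do not tell look-alikes from the thing itself.
- ctrl.spot_in(label, picture): "point" ([x, y, z] in m, in world coordinates, good to about 4 mm: the middle of the surface that is visible of it).
- ctrl.outline_of(label, picture): "pixels" (384x512 bool, what is visible of it).
- ctrl.place_of(label, picture): "point" ([x, y, z] in m, in world coordinates, good to about 4 mm: a listed point, or the origin of a listed thing).
The state is a dict: "clock": time; "joint_pos": joint angles; "qvel": joint speeds; "tau": joint torques, N m; "tool_pos": TCP position; "orientation": TCP orientation; "force": force on the tool from outside, world axes, zero at the start; "moment": the same for the moment, N m; "opening": finger opening in m.
Only numpy, scipy, OpenCV 4.12 (cv2) and the standard library are available. Lean on these libraries where they do the work, as an engineer would, in place of code of your own. Each camera call takes 0.05 s, during which the arm holds its last target.

## Working session

There is one attempt and no reset: what is moved stays moved. The work goes in short steps, Python scripts to look and compute and a tool call to move; the robot and the scene stay as the last step left them, time stands still between calls to the robot, and variables do not carry over. Pictures are saved under pics/ and viewed, and the job is handed in when it is done.

Besides the shell and the picture viewer there is one more tool, called after "Emit:" as a command line: name --argument value ..., lists and objects as JSON in quotes. servo_tool: Moves the arm, as the interface text tells. Its arguments: {"type":"object","properties":{"rows":{"type":"string"},"grip":{"type":"number"}},"required":["rows"]}

```bash
ls; mkdir -p pics; cat > h.py <<'E'
import numpy as np, cv2, pickle
from plant import ctrl
def save(n,im): cv2.imwrite(f'pics/{n}.png',im[:,:,::-1])
E
python3 - <<'E'
from h import *
print(ctrl.get_obs(), ctrl.hold_point_z)
for n in('scene','top'):
    s=ctrl.snapshot(n); save(n+'0',s['frame']); pickle.dump(s,open(n+'0.pkl','wb'))
    print(n,s['K'],s['k1'],s['eye'],s['attitude'])
    for l in ['key_long_bow','key_mid_bow','key_short_bow','keyhole','switch_box','key_rack','carton_center','tape_roll_center','spray_bottle_center']:
        print(l,[(np.round(d['point'],4).tolist(),round(d['confidence'],2)) for d in ctrl.place_of(l,s)])
E
```

```text
pics
{'clock': 0.0, 'joint_pos': array([ 9.06460717e+01,  2.05912501e+01,  6.33203547e-01, -2.01450200e-02,
       -7.01344038e+01, -1.65052663e+01]), 'qvel': array([ 0.03221899, -0.0283881 , -0.11135877, -0.02814955, -0.00324851,
        0.07891114]), 'tau': array([-4.73323835e-04, -5.82711017e+01,  2.93048537e+01,  6.99741796e+00,
        7.01118741e-03, -1.57665850e-04]), 'tool_pos': array([0.18437064, 0.6488266 , 0.22562035]), 'orientation': array([-1.79991889e+02, -9.40213945e-02, -1.05866062e+02]), 'force': array([ 0.50041913, -0.12222618, -0.36133708]), 'moment': array([-0.03539924, -0.02717455,  0.03264779]), 'opening': 0.08781899933398692} 0.0188
scene [[461.48473254   0.         251.7685532 ]
 [  0.         461.48473254 196.32596483]
 [  0.           0.           1.        ]] -0.17479018807893024 [ 0.93803901 -0.6791971   0.95852105] [41.53840926 -0.75724825 28.00237839]
key_long_bow [([0.5397, -0.2648, 0.078], 0.53), ([0.6887, 0.421, 0.0862], 0.2)]
key_mid_bow [([0.535, -0.2667, 0.0809], 0.7), ([0.5396, -0.1435, 0.0726], 0.52)]
key_short_bow [([0.5402, -0.2074, 0.0586], 0.
[... 426 characters left out ...]
      0.           1.        ]] -0.1655926839279204 [0.36118256 0.00979193 1.38506581] [  8.92411288   0.41145858 -88.76335559]
key_long_bow [([0.5379, -0.2639, 0.0808], 0.4)]
key_mid_bow [([0.5402, -0.1422, 0.0721], 0.54)]
key_short_bow [([0.5407, -0.2031, 0.0648], 0.37)]
keyhole [([0.5742, 0.1345, 0.0756], 0.58)]
switch_box [([0.5753, 0.1332, 0.0017], 0.6)]
key_rack [([0.3638, -0.1372, -0.0005], 0.71), ([0.54, -0.2078, -0.0003], 0.56)]
carton_center [([0.695, -0.3971, 0.0396], 0.97), ([0.5347, -0.2616, 0.0196], 0.43)]
tape_roll_center [([0.7673, -0.0594, 0.022], 0.76), ([0.5348, -0.2619, 0.0179], 0.22)]
spray_bottle_center [([0.6875, 0.424, 0.0838], 0.59), ([0.5382, -0.2635, 0.0784], 0.2)]
```

```bash
python3 - <<'E'
from h import *
for n in('scene','top'):
    im=pickle.load(open(n+'0.pkl','rb'))['frame']
    save(n+'x',cv2.resize(im,(800,600),interpolation=cv2.INTER_CUBIC))
E
```

```text
(no output)
```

View pics/scenex.png

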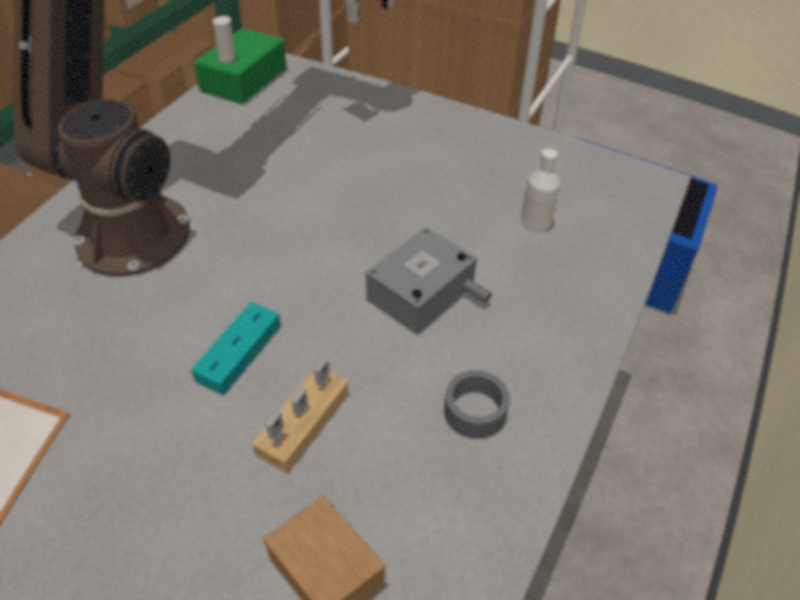

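View pics/topx.png

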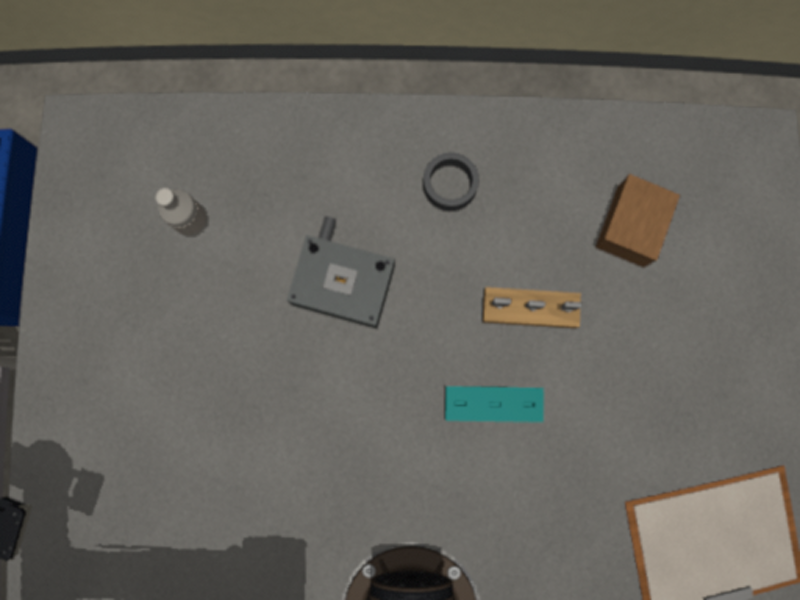

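Candidates for the key: the wooden rack's three keys at top-view (800x600) pixels (500,302), (535,305) and (570,306). The teal rack is empty and has the wrong colour. The heights point to (570,306). I'll check that in close crops.

```bash
cat >> h.py <<'E'
from scipy.spatial.transform import Rotation as Ro
from scipy.optimize import least_squares
def proj(s,P):
    P=np.atleast_2d(P); R=Ro.from_euler('xyz',s['attitude'],degrees=True).as_matrix()
    c=(P-s['eye'])@R; sl=np.c_[c[:,0]/-c[:,2],-c[:,1]/-c[:,2]]
    sl=sl*(1+s['k1']*(sl**2).sum(1,keepdims=True))
    return sl@np.diag([s['K'][0,0],s['K'][1,1]])+s['K'][:2,2]
def unproj(s,px,z):
    px=np.atleast_2d(np.array(px,float)); d=(px-s['K'][:2,2])/[s['K'][0,0],s['K'][1,1]]
    sl=d.copy()
    for _ in range(20): sl=d/(1+s['k1']*(sl**2).sum(1,keepdims=True))
    R=Ro.from_euler('xyz',s['attitude'],degrees=True).as_matrix()
    v=np.c_[sl[:,0],-sl[:,1],-np.ones(len(sl))]@R.T
    t=(z-s['eye'][2])/v[:,2]; return s['eye']+v*t[:,None]
def crop(s,c,h,k):
    im=s['frame']; x,y=map(int,c); h=int(h)
    x0=max(0,x-h);y0=max(0,y-h*3//4)
    return cv2.resize(im[y0:y+h*3//4,x0:x+h],None,fx=k,fy=k,interpolation=cv2.INTER_CUBIC),x0,y0
E
python3 - <<'E'
from h import *
for n in('scene','top'):
    s=pickle.load(open(n+'0.pkl','rb'))
    for nm,P in (('rack',[.54,-.205,.05]),('box',[.575,.134,.075])):
        c=proj(s,P)[0]; im,x0,y0=crop(s,c,40,10); print(n,nm,c,x0,y0,im.shape); save(f'{n}_{nm}',im)
E
cd pics; python3 - <<'E'
import cv2,numpy as np
a=[cv2.resize(cv2.imread(f'{n}_{m}.png'),(400,300)) for n in('scene','top') for m in('rack','box')]
cv2.imwrite('four.png',np.vstack([np.hstack(a[:2]),np.hstack(a[2:])]))
E
```

```text
scene rack [191.99708377 259.158554  ] 151 229 (600, 800, 3)
scene box [270.0415205  167.34372815] 230 137 (600, 800, 3)
top rack [341.29902021 194.65956146] 301 164 (600, 800, 3)
top box [216.64029448 177.99445789] 176 147 (600, 800, 3)
```

View pics/four.png

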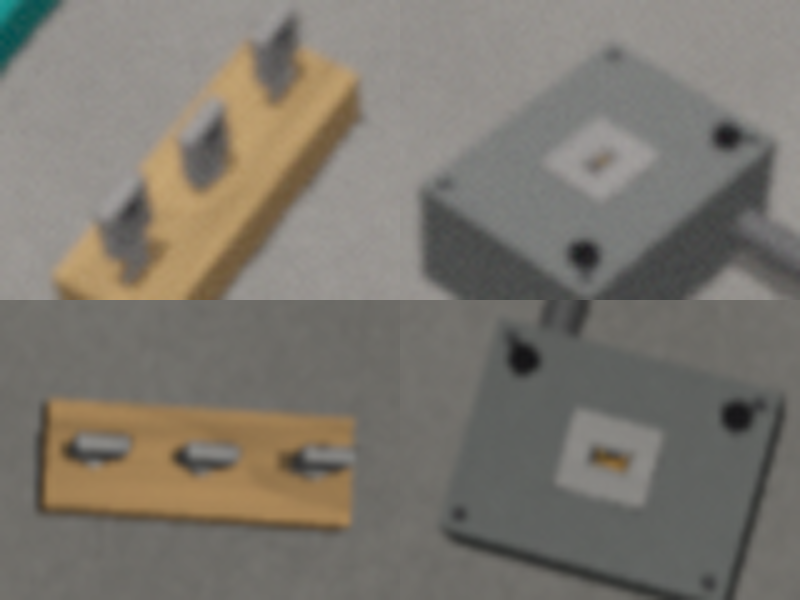

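View pics/scene_rack.png

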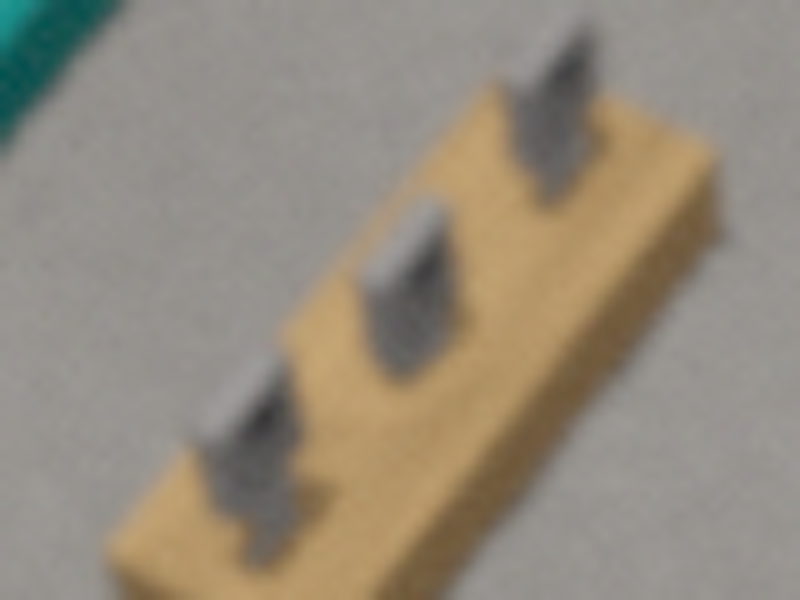

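View pics/top_box.png

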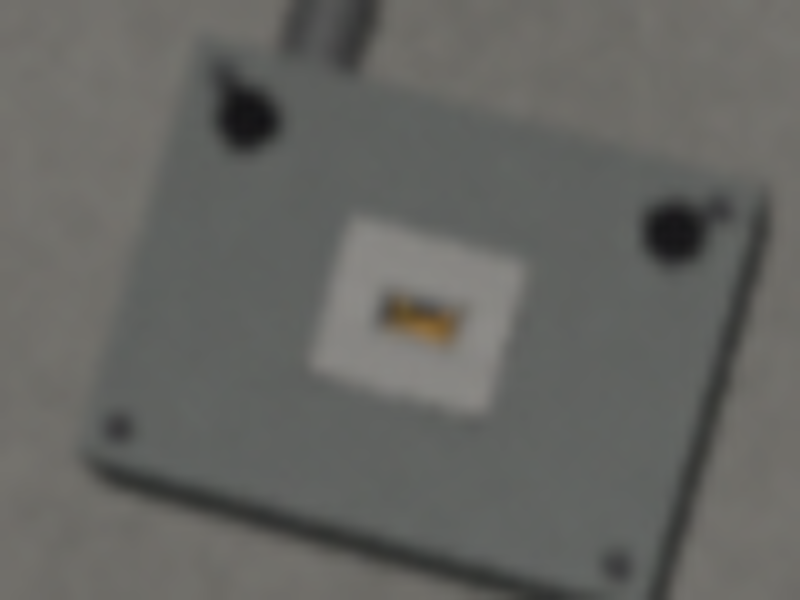

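View pics/top_rack.png

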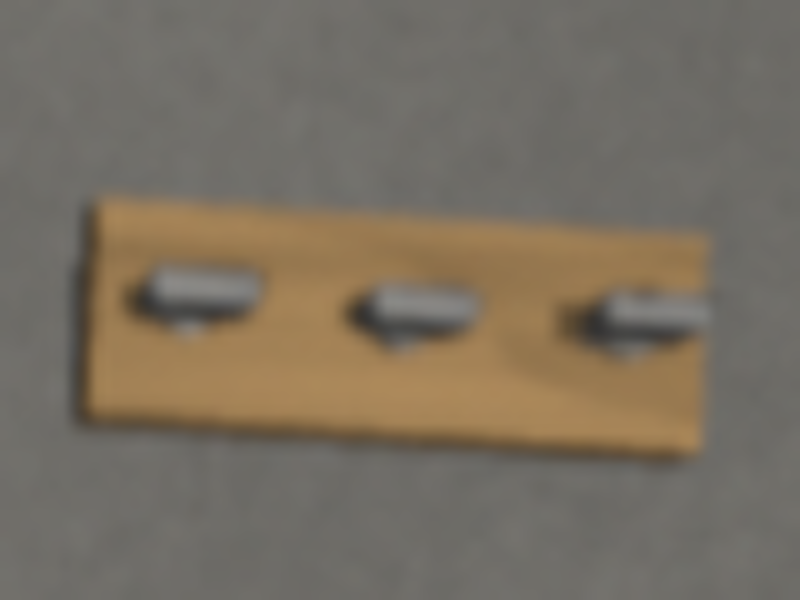

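```bash
cat >fit.py <<'E'
from h import *
T=pickle.load(open('top0.pkl','rb'));S=pickle.load(open('scene0.pkl','rb'))
def o(p,x0,y0): return (np.array(p,float)+.5)/10-.5+[x0,y0]
# views: (snap, local pts, pixel pts)
def fit(obs,g):
    def f(p):
        r=[]
        for s,L,px in obs:
            L=np.array(L); c,sn=np.cos(p[2]),np.sin(p[2])
            W=np.c_[p[0]+c*L[:,0]-sn*L[:,1],p[1]+sn*L[:,0]+c*L[:,1],L[:,2]]
            r.append((proj(s,W)-px).ravel())
        return np.concatenate(r)
    q=least_squares(f,g); return q.x[:2].round(4),np.degrees(q.x[2]).round(2),np.round(q.fun,1)
# rack local: x along world -y (approx yaw -90)
rl=[[-.085,.03,.035],[.085,.03,.035],[.085,-.03,.035],[-.085,-.03,.035]]
rt=o([(97,200),(710,233),(700,455),(85,420)],301,164)
print('rack top',fit([(T,rl,rt)],[.54,-.2,-1.57]))
rs=o([(490,85),(720,150),(110,548)],151,229)
print('rack scene',fit([(S,[rl[3],rl[0],rl[2]],rs)],[.54,-.2,-1.57]))
# box with local x ~ world -y
bl=[[-.08,.06,.075],[.08,.06,.075],[.08,-.06,.075],[-.08,-.06,.075]]
bt=o([(197,40),(768,190),(85,455)],176,147)
print('box top',fit([(T,[bl[0],bl[1],bl[3]],bt)],[.57,.13,-1.8]))
fl=[[-.025,.022,.075],[.025,.022,.075],[.025,-.022,.075],[-.025,-.022,.075]]
ft=o([(350,213),(527,260),(487,413),(310,370)],176,147)
print('face top',fit([(T,fl,ft)],[.57,.13,-1.8]))
bs=o([(x*2-800,y*2) for x,y in [(420+0,185),(612,42),(778,145),(588,298)]],230,137)
print('box scene',fit([(S,[bl[2],bl[3],bl[0],bl[1]],bs)],[.57,.13,-1.8]))
fs=o([(x*2-800,y*2) for x,y in [(543,158),(598,115),(660,155),(603,202)]],230,137)
print('face scene',fit([(S,[fl[2],fl[3],fl[0],fl[1]],fs)],[.57,.13,-1.8]))
# key bow tops (slab top z = bow+20mm)
for n,x,s0,s1,h in(('-60 (left in top)',205,(205,272),0,.0895),):pass
ctr=[((205,275),(556,55)),((428,295),(408,240)),((655,298),(243,400))]
E
python3 fit.py
```

```text
rack top (array([ 0.5376, -0.2051]), np.float64(-92.19), array([ 0. ,  0.2, -0.4,  0.4,  0.1, -0.3,  0.3, -0.3]))
rack scene (array([ 0.5413, -0.2089]), np.float64(-91.33), array([ 1.7, -2.8, -0.9,  0.5, -0.7,  1.9]))
box top (array([0.5727, 0.1303]), np.float64(-103.78), array([ 0.5, -0.2,  0.2, -0.4, -0.7,  0.6]))
face top (array([0.5752, 0.132 ]), np.float64(-102.85), array([-0. ,  0.1,  0.2, -0.2,  0.1,  0.2, -0.2,  0. ]))
box scene (array([0.5776, 0.1271]), np.float64(-104.54), array([-0.4,  0.2,  0.3, -0.4,  0.3, -0.7, -0.2,  0.6]))
face scene (array([0.5754, 0.1315]), np.float64(-104.11), array([-0.6,  0.7,  0.5, -0.1,  0.3, -0.4, -0.2, -0.1]))
```

```bash
cat >>fit.py <<'E'
print('bow top, top view',unproj(T,o([(660,310)],301,164),.0975), unproj(T,o([(603,305),(710,315)],301,164),.0975))
print('bow top, scene',unproj(S,o([(243,405)],151,229),.0975))
rk=np.array([.5376,-.2051]);a=np.radians(-92.2)
print('rack-based',rk+.06*np.array([np.cos(a),np.sin(a)]))
print(np.degrees(np.arctan2(1,1)))
E
python3 fit.py|tail -4
python3 - <<'E'
from h import *
s=pickle.load(open('top0.pkl','rb'))
c=proj(s,[.536,-.265,.09])[0]; im,x0,y0=crop(s,c,24,16); print(c,x0,y0); save('keytop',im)
s=pickle.load(open('scene0.pkl','rb'))
c=proj(s,[.536,-.265,.08])[0]; im,x0,y0=crop(s,c,24,16); print(c,x0,y0); save('keyscene',im)
E
```

```text
[ 0.53412225 -0.27803356  0.0975    ]]
bow top, scene [[ 0.54178327 -0.27021541  0.0975    ]]
rack-based [ 0.53529673 -0.26505577]
45.0
[366.08913854 194.62254477] 342 176
[174.92019099 270.48849051] 150 252
```

View pics/keytop.png

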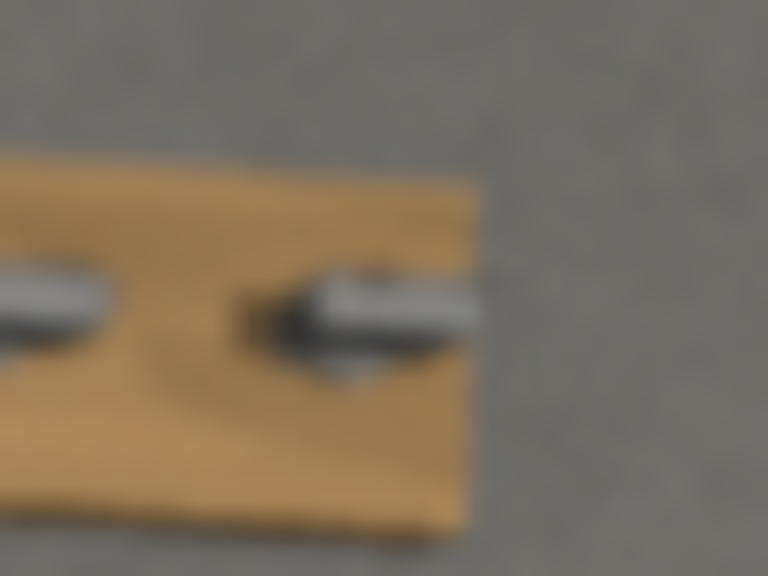

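View pics/keyscene.png

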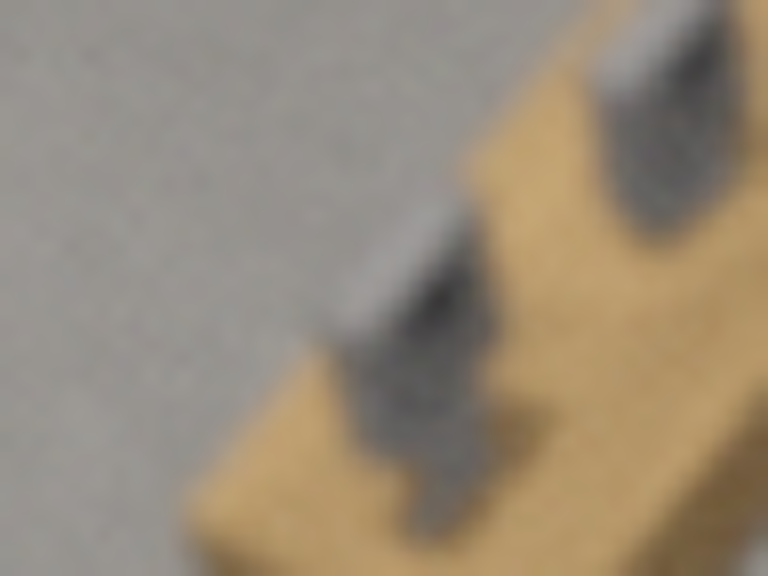

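```bash
python3 - <<'E'
from h import *
T=pickle.load(open('top0.pkl','rb'));S=pickle.load(open('scene0.pkl','rb'))
print(unproj(T,[366.4,194.6],.0975),unproj(S,[174.7,268.6],.0975))
f=lambda p:np.r_[(proj(T,p)-[366.4,194.6]).ravel(),(proj(S,p)-[174.7,268.6]).ravel()]
q=least_squares(f,[.535,-.265,.09]);print(q.x,q.fun)
E
```

```text
[[ 0.53506319 -0.26424164  0.0975    ]] [[ 0.54083716 -0.2694013   0.0975    ]]
[ 0.53663836 -0.26565158  0.08908255] [-0.14334141 -0.16631846 -0.18167202  0.0267587 ]
```

```bash
python3 - <<'E'
from h import *
S=pickle.load(open('scene0.pkl','rb'))
rk=np.array([.5385,-.2065]);a=np.radians(-91.8)
im=cv2.resize(S['frame'][225:295,145:235],None,fx=8,fy=8,interpolation=cv2.INTER_CUBIC)
u=np.array([np.cos(a),np.sin(a),0]);v=np.array([-u[1],u[0],0])
D=lambda P,c:cv2.polylines(im,[np.int32(((proj(S,P)-[145,225])+.5)*8-.5)],True,c,1)
b=np.r_[rk,.035];D(np.array([b+u*x*.085+v*y*.03 for x,y in((-1,-1),(1,-1),(1,1),(-1,1))]),(0,0,255))
for d,h in((-.06,.0495),(0,.0415),(.06,.0575)):
    b=np.r_[rk,0]+u*d+[0,0,.02+h]
    for z in(.02,-.02): D(np.array([b+u*x*.015+v*y*.005+[0,0,z] for x,y in((-1,-1),(1,-1),(1,1),(-1,1))]),(255,0,0) if z>0 else (0,160,0))
save('ov',im)
E
```

```text
(no output)
```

View pics/ov.png

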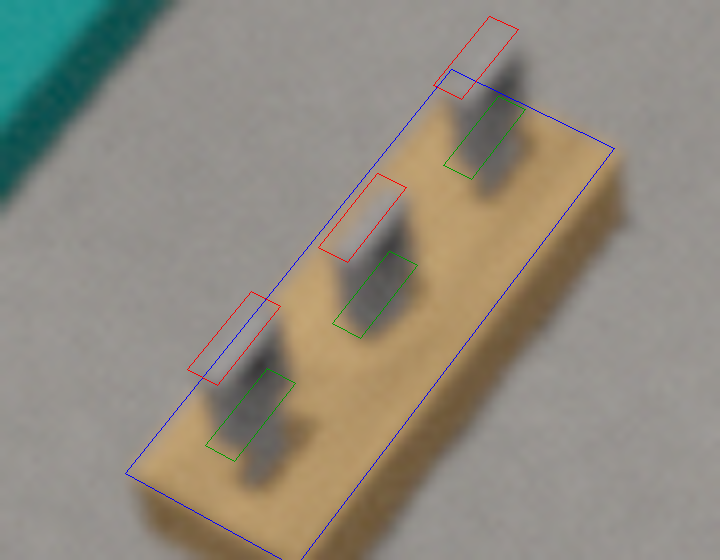

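```bash
cat > plan.py <<'E'
import sys
from h import *
# usage: plan.py x y z yaw n [maxcm] [maxrad]
def plan(t,yaw,n,mc=4.0,mr=.12,tilt=None,cw=None):
    o=ctrl.get_obs(); p=o['tool_pos'].copy(); R=Ro.from_euler('xyz',o['orientation'],degrees=True)
    G=Ro.from_euler('xyz',[180,0,yaw],degrees=True)
    print('pos',p.round(4),'rpy',o['orientation'].round(2),'q',o['joint_pos'].round(1),'F',o['force'].round(1),'M',o['moment'].round(2),'open',round(o['opening']*100,2),'t',o['clock'])
    print('err',(np.array(t)-p).round(4))
    out=[]
    for i in range(n):
        d=np.array(t)-p; L=np.linalg.norm(d); d=d*min(1,mc/100/max(L,1e-9))
        w=(R.inv()*G).as_rotvec(); a=np.linalg.norm(w); w=w*min(1,mr/max(a,1e-9))
        out.append(np.r_[R.inv().apply(d)*100,w].round(3)); p=p+d; R=R*Ro.from_rotvec(w)
    print('; '.join(' '.join(f'{x:g}' for x in r) for r in out))
if __name__=='__main__':
    a=list(map(float,sys.argv[1:])); plan(a[:3],a[3],int(a[4]),*(a[5:]))
E
python3 plan.py 0.45 0.28 0.24 178 5
```

```text
pos [0.1845 0.6493 0.2266] rpy [ 180.     -0.   -105.86] q [ 90.6  20.5   0.7  -0.  -70.1 -16.5] F [ 0.1 -0.3  0.3] M [-0.04 -0.03  0.04] open 8.77 t 1.0
err [ 0.2655 -0.3693  0.0134]
2.485 -3.133 -0.118 0 -0 0.12; 2.092 -3.407 -0.118 0 -0 0.12; 1.669 -3.633 -0.118 0 -0 0.12; 1.222 -3.807 -0.118 0 -0 0.12; 0.757 -3.926 -0.118 0 -0 0.12
```

Emit:
servo_tool --rows "2.5 -3.1 -0.1 0 0 0.12; 2.1 -3.4 -0.1 0 0 0.12; 1.7 -3.6 -0.1 0 0 0.12; 1.2 -3.8 -0.1 0 0 0.12; 0.8 -3.9 -0.1 0 0 0.12" --grip 8.7

```text
clock: 1.42
tool_pos: [0.2985, 0.4864, 0.2287]
orientation: [-179.9, -0.0, -141.0]
force: [1.5, -0.0, -0.1]
opening: 0.0873
```

```bash
python3 plan.py 0.45 0.28 0.24 178 5
```

```text
pos [0.2985 0.4864 0.2287] rpy [-1.7992e+02 -5.0000e-02 -1.4097e+02] q [ 78.1  10.7 -12.5   0.  -66.8 -39.1] F [ 1.5 -0.  -0.1] M [ 0.08 -0.18  0.04] open 8.73 t 1.4167
err [ 0.1515 -0.2064  0.0113]
0.192 -3.992 -0.17 -0 -0 0.12; -0.287 -3.986 -0.171 -0 -0 0.12; -0.762 -3.923 -0.172 -0 -0 0.12; -1.226 -3.803 -0.173 -0 -0 0.12; -1.673 -3.629 -0.174 -0 -0 0.12
```

Emit:
servo_tool --rows "0.2 -4 -0.2 0 0 0.12; -0.3 -4 -0.2 0 0 0.12; -0.8 -3.9 -0.2 0 0 0.12; -1.2 -3.8 -0.2 0 0 0.12; -1.7 -3.6 -0.1 0 0 0.12"

```text
clock: 1.83
tool_pos: [0.4186, 0.3162, 0.2398]
orientation: [180.0, 0.1, -176.8]
force: [1.1, 0.5, 0.4]
opening: 0.0871
```

```bash
python3 plan.py 0.538 -0.267 0.20 178 5
```

```text
pos [0.4186 0.3162 0.2398] rpy [ 1.7995e+02  1.1000e-01 -1.7679e+02] q [ 58.6   5.7 -17.1   0.1 -67.1 -55.4] F [1.1 0.5 0.4] M [ 0.23 -0.16 -0.04] open 8.71 t 1.8333
err [ 0.1194 -0.5832 -0.0398]
-0.579 -3.949 0.265 0.001 0.002 0.091; -0.936 -3.88 0.267 -0 -0 -0; -0.936 -3.88 0.267 -0 -0 -0; -0.936 -3.88 0.267 -0 -0 -0; -0.936 -3.88 0.267 -0 -0 -0
```

Emit:
servo_tool --rows "-0.6 -3.9 0.3 0 0 0.09; -0.9 -3.9 0.2 0 0 0; -0.9 -3.9 0.2 0 0 0; -0.9 -3.9 0.2 0 0 0; -0.9 -3.9 0.2 0 0 0"

```text
clock: 2.25
tool_pos: [0.459, 0.1127, 0.2301]
orientation: [179.8, 0.4, 177.3]
force: [0.7, 0.5, -0.0]
opening: 0.0866
```

Emit:
servo_tool --rows "-0.9 -3.9 0.2 0 0 0; -0.9 -3.9 0.2 0 0 0; -0.9 -3.9 0.2 0 0 0; -0.9 -3.9 0.2 0 0 0; -0.9 -3.9 0.2 0 0 0"

```text
clock: 2.67
tool_pos: [0.4943, -0.0925, 0.2219]
orientation: [179.6, 0.7, 177.4]
force: [0.6, 1.0, -0.7]
opening: 0.0867
```

```bash
python3 plan.py 0.538 -0.267 0.14 178 5
```

```text
pos [ 0.4943 -0.0925  0.2219] rpy [179.63   0.71 177.37] q [ 11.7   4.  -21.4  -0.2 -63.9 -14.2] F [ 0.6  1.  -0.7] M [ 0.11 -0.22  0.01] open 8.67 t 2.6667
err [ 0.0437 -0.1745 -0.0819]
-1.025 -3.498 1.648 0.006 0.012 -0.011; -1.007 -3.499 1.657 -0 -0 -0; -1.007 -3.499 1.657 0 0 0; -1.007 -3.499 1.657 0 0 0; -0.946 -3.288 1.557 0 0 0
```

Emit:
servo_tool --rows "-1 -3.5 1.2 0.006 0.012 -0.01; -1 -3.5 1.2 0 0 0; -1 -3.5 1.2 0 0 0; -1 -3.5 1.2 0 0 0; -0.9 -3.3 1.2 0 0 0"

```text
clock: 3.08
tool_pos: [0.5394, -0.2786, 0.1642]
orientation: [-180.0, 0.6, 178.0]
force: [0.7, 0.4, 0.4]
opening: 0.0874
```

Emit:
servo_tool --rows "0 0 0 0 0 0; 0 0 0 0 0 0"

```text
clock: 3.25
tool_pos: [0.5385, -0.2849, 0.1598]
orientation: [-180.0, 0.2, 177.6]
force: [-0.6, 1.2, 0.2]
opening: 0.0869
```

```bash
python3 plan.py 0.538 -0.267 0.062 178 5 2
python3 - <<'E'
from h import *
L=[]
for n in('scene','top'):
    s=ctrl.snapshot(n); pickle.dump(s,open(n+'1.pkl','wb'))
    o=ctrl.get_obs(); c=proj(s,[.538,-.267,.1])[0]; im,x0,y0=crop(s,c,40,10); 
    g=proj(s,o['tool_pos'])[0]; g=((g-[x0,y0])+.5)*10-.5
    cv2.circle(im,tuple(np.int32(g)),4,(255,0,0),-1); L.append(cv2.resize(im,(400,300))); print(im.shape,g)
save('g1',np.hstack(L))
E
```

```text
pos [ 0.5385 -0.2849  0.1598] rpy [-180.      0.25  177.58] q [ -9.6  17.2 -13.4  -0.  -59.2   7.2] F [-0.6  1.2  0.2] M [ 0.13 -0.01  0.01] open 8.69 t 3.25
err [-0.0005  0.0179 -0.0978]
0.033 0.36 1.967 -0 0.004 -0.007; 0.022 0.36 1.967 -0 -0 0; 0.022 0.36 1.967 -0 -0 -0; 0.022 0.36 1.967 -0 -0 -0; 0.021 0.349 1.91 -0 -0 -0
(600, 800, 3) [326.14266851 217.28381286]
(600, 800, 3) [525.3024752  276.44283817]
```

View pics/g1.png

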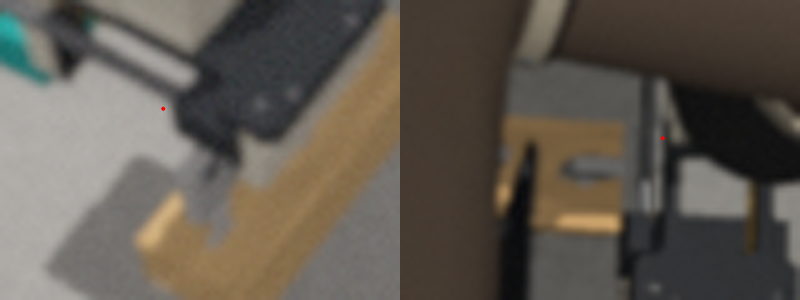

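```bash
python3 - <<'E'
from h import *
o=ctrl.get_obs()
for n in('scene','top'):
    s=pickle.load(open(n+'1.pkl','rb'))
    c=proj(s,[.538,-.267,.1])[0]; im,x0,y0=crop(s,c,80,5)
    R=Ro.from_euler('xyz',o['orientation'],degrees=True).as_matrix()
    for k,col in((0,(255,0,0)),(1,(0,255,0)),(2,(0,0,255))):
        q=proj(s,[o['tool_pos'],o['tool_pos']+R[:,k]*.044*(-1 if k==2 else 1)])
        q=np.int32(((q-[x0,y0])+.5)*5-.5); cv2.line(im,tuple(q[0]),tuple(q[1]),col,2)
    save('g2'+n,im)
E
```

```text
(no output)
```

View pics/g2top.png

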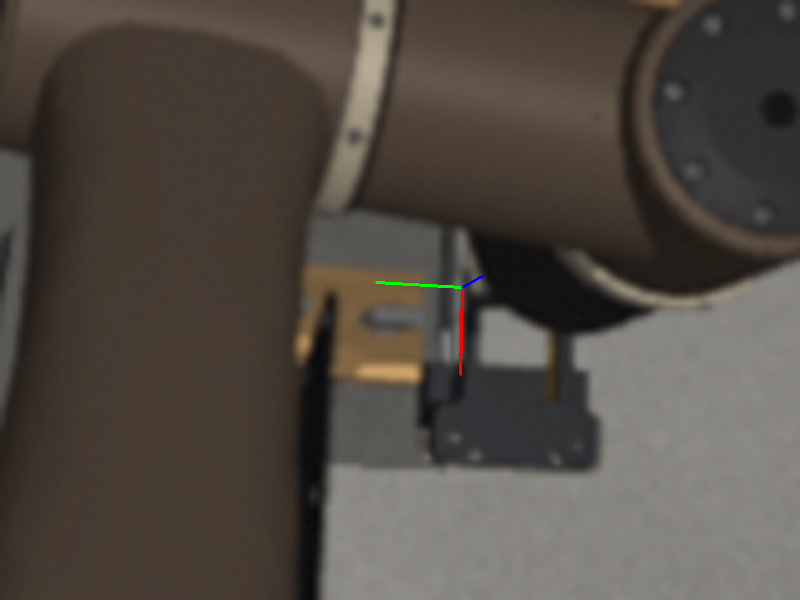

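View pics/g2scene.png

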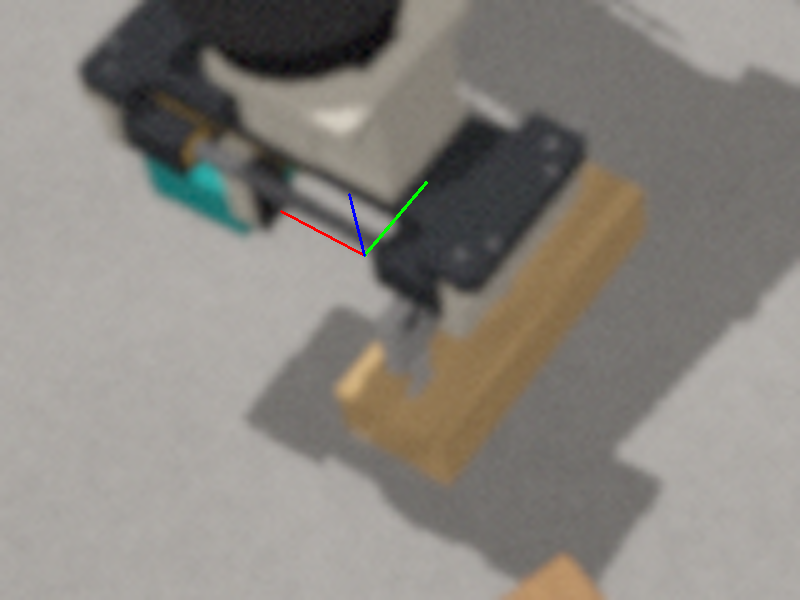

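Emit:
servo_tool --rows "0 0.9 1.5 0 0.004 -0.006; 0 0.8 1.5 0 0 0; 0 0.1 0 0 0 0; 0 0 0 0 0 0"

```text
clock: 3.68
tool_pos: [0.5406, -0.262, 0.1333]
orientation: [-179.9, 0.4, 178.3]
force: [0.4, 0.1, 0.7]
opening: 0.087
```

```bash
python3 plan.py 0.538 -0.267 0.062 178 5 2
python3 - <<'E'
from h import *
o=ctrl.get_obs();R=Ro.from_euler('xyz',o['orientation'],degrees=True).as_matrix()
for n in('top','scene'):
    s=ctrl.snapshot(n); pickle.dump(s,open(n+'2.pkl','wb'))
    c=proj(s,[.538,-.267,.1])[0]; im,x0,y0=crop(s,c,40,10)
    for k,col in((0,(255,0,0)),(1,(0,255,0)),(2,(0,0,255))):
        q=proj(s,[o['tool_pos'],o['tool_pos']+R[:,k]*.044*(-1 if k==2 else 1)])
        q=np.int32(((q-[x0,y0])+.5)*10-.5); cv2.line(im,tuple(q[0]),tuple(q[1]),col,1)
    save('g3'+n,im)
E
```

```text
pos [ 0.5406 -0.262   0.1333] rpy [-179.94    0.35  178.28] q [ -7.2  17.7 -16.4   0.  -55.5   5.5] F [0.4 0.1 0.7] M [ 0.06 -0.09  0.  ] open 8.7 t 3.6833
err [-0.0026 -0.005  -0.0713]
0.081 -0.141 1.993 -0.001 0.006 0.005; 0.068 -0.143 1.994 -0 -0 -0; 0.068 -0.143 1.994 -0 -0 -0; 0.039 -0.082 1.149 -0 -0 -0; 0 0 0 -0 -0 -0
```

View pics/g3top.png

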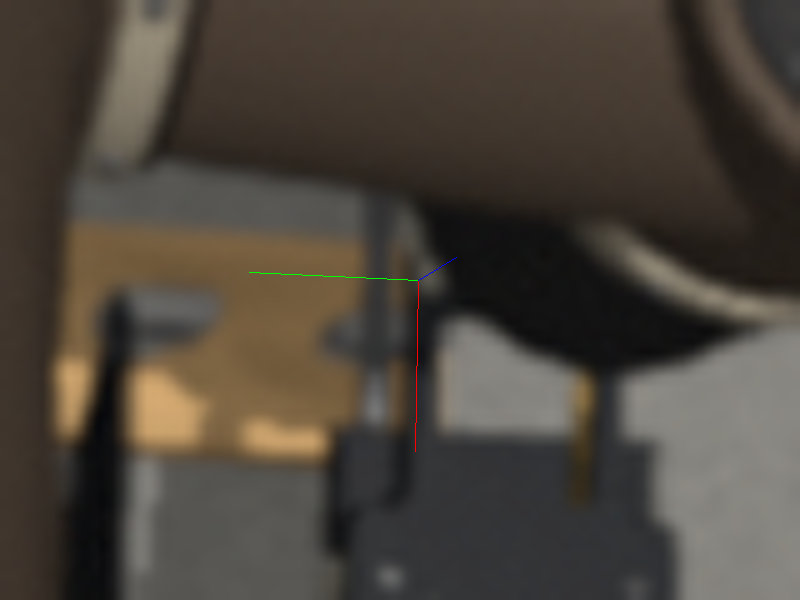

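View pics/g3scene.png

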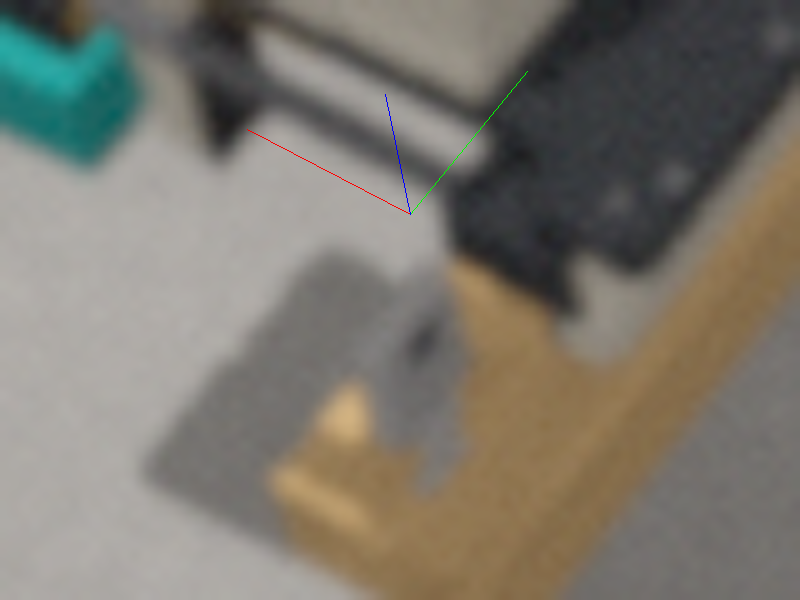

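Emit:
servo_tool --rows "0.1 -0.1 2 0 0.006 0; 0.1 -0.1 1.8 0 0 0; 0.1 -0.1 1.5 0 0 0; 0 0 1 0 0 0; 0 0 0 0 0 0"

```text
clock: 4.2
tool_pos: [0.5427, -0.2658, 0.076]
orientation: [-179.8, 0.7, 178.4]
force: [0.1, 1.1, 0.4]
opening: 0.0868
```

```bash
python3 plan.py 0.538 -0.266 0.063 178 3 2
```

```text
pos [ 0.5427 -0.2658  0.076 ] rpy [-179.79    0.73  178.45] q [ -7.5  21.3 -19.9   0.2 -48.    5.8] F [0.1 1.1 0.4] M [ 0.16  0.07 -0.03] open 8.68 t 4.2
err [-0.0047 -0.0002 -0.013 ]
0.486 -0.025 1.294 -0.004 0.013 0.008; 0 0 0 0 -0 -0; 0 0 0 -0 -0 -0
```

Emit:
servo_tool --rows "0.3 0 0.7 -0.004 0.012 0; 0.2 0 0.6 0 0 0; 0 0 0 0 0 0; 0 0 0 0 0 0"

```text
clock: 4.53
tool_pos: [0.5391, -0.2662, 0.0646]
orientation: [-180.0, 0.2, 178.5]
force: [0.3, 0.1, 1.0]
opening: 0.0868
```

```bash
python3 plan.py 0.538 -0.266 0.063 178 1 2;python3 plan.py 0.538 -0.266 0.063 178 1 2
```

```text
pos [ 0.5391 -0.2662  0.0646] rpy [-1.7999e+02  1.6000e-01  1.7849e+02] q [ -7.7  22.2 -20.3  -0.  -47.3   6.2] F [0.3 0.1 1. ] M [ 0.06 -0.06  0.03] open 8.68 t 4.5333
err [-0.0011  0.0002 -0.0016]
0.115 0.019 0.159 -0 0.003 0.009
pos [ 0.5391 -0.2662  0.0646] rpy [-1.7999e+02  1.6000e-01  1.7849e+02] q [ -7.7  22.2 -20.3  -0.  -47.3   6.2] F [0.3 0.1 1. ] M [ 0.06 -0.06  0.03] open 8.68 t 4.5333
err [-0.0011  0.0002 -0.0016]
0.115 0.019 0.159 -0 0.003 0.009
```

Emit:
servo_tool --rows "0 0 0 0 0 0; 0 0 0 0 0 0; 0 0 0 0 0 0; 0 0 0 0 0 0; 0 0 0 0 0 0" --grip 2.0

```text
clock: 4.95
tool_pos: [0.5402, -0.2665, 0.0664]
orientation: [-180.0, 0.3, 178.5]
force: [-0.2, -1.1, -0.2]
opening: 0.059
```

Emit:
servo_tool --rows "0 0 0 0 0 0; 0 0 0 0 0 0; 0 0 0 0 0 0; 0 0 0 0 0 0; 0 0 0 0 0 0"

```text
clock: 5.37
tool_pos: [0.5404, -0.2665, 0.0668]
orientation: [-179.9, 0.3, 178.5]
force: [0.1, -0.0, 0.7]
opening: 0.0254
```

```bash
python3 plan.py 0.538 -0.266 0.063 178 1 2
python3 - <<'E'
from h import *
o=ctrl.get_obs();R=Ro.from_euler('xyz',o['orientation'],degrees=True).as_matrix()
L=[]
for n in('top','scene'):
    s=ctrl.snapshot(n)
    c=proj(s,[.538,-.267,.08])[0]; im,x0,y0=crop(s,c,30,13)
    L.append(im[:450,:780])
save('g4',cv2.resize(np.vstack(L),(700,600) if 0 else None,fx=.66,fy=.66))
E
```

```text
pos [ 0.5404 -0.2665  0.0668] rpy [-179.94    0.35  178.51] q [ -7.7  22.  -20.2   0.  -47.4   6.2] F [ 0.1 -0.   0.7] M [0.06 0.   0.02] open 2.54 t 5.3667
err [-0.0024  0.0005 -0.0038]
0.244 0.045 0.376 -0.001 0.006 0.009
```

View pics/g4.png

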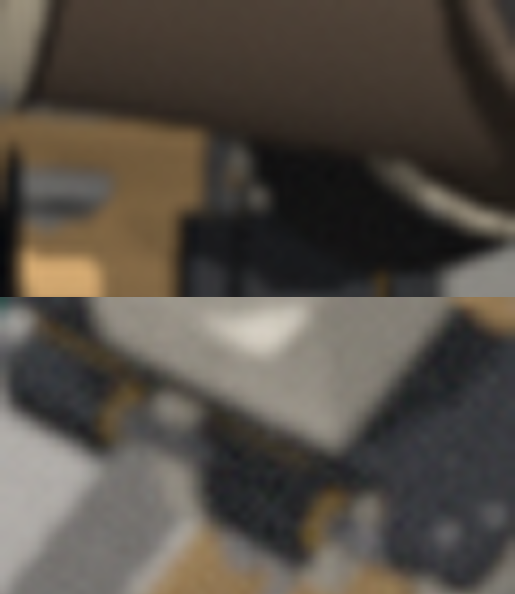

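Emit:
servo_tool --rows "0.1 0 0.4 0 0.006 0.009; 0 0 0 0 0 0" --grip 1.6

```text
clock: 5.63
tool_pos: [0.5393, -0.2665, 0.0625]
orientation: [-179.9, -0.0, 177.9]
force: [-0.1, 0.7, -0.5]
opening: 0.0165
```

Emit:
servo_tool --rows "0 0 0 0 0 0; 0 0 0 0 0 0; 0 0 0 0 0 0" --grip 0

```text
clock: 5.88
tool_pos: [0.5372, -0.2664, 0.062]
orientation: [-180.0, -0.3, 177.9]
force: [1.2, 0.2, 1.4]
opening: 0.0096
```

```bash
python3 plan.py 0.538 -0.266 0.063 178 1 2
```

```text
pos [ 0.5372 -0.2664  0.062 ] rpy [-179.96   -0.29  177.92] q [ -7.7  22.4 -20.4   0.1 -47.5   5.5] F [1.2 0.2 1.4] M [ 0.25 -0.69 -0.02] open 0.96 t 5.8833
err [0.0008 0.0004 0.001 ]
-0.082 0.044 -0.102 -0.001 -0.005 -0.001
```

Emit:
servo_tool --rows "0 0 -0.5 0 -0.005 0; 0 0 -1 0 0 0; 0 0 -1 0 0 0; 0 0 -1.5 0 0 0; 0 0 -2 0 0 0"

```text
clock: 6.3
tool_pos: [0.5351, -0.2657, 0.1222]
orientation: [179.9, -0.3, 177.9]
force: [0.4, 0.1, -0.1]
opening: 0.0098
```

Emit:
servo_tool --rows "0 0 -2 0 0 0; 0 0 -2 0 0 0; 0 0 -2 0 0 0; 0 0 0 0 0 0"

```text
clock: 6.63
tool_pos: [0.5371, -0.2665, 0.1938]
orientation: [-179.9, 0.1, 177.9]
force: [1.1, -0.1, 0.2]
opening: 0.01
```

```bash
python3 plan.py 0.5753 0.132 0.2 166.5 5 4
python3 - <<'E'
from h import *
L=[]
o=ctrl.get_obs()
for n in('top','scene'):
    s=ctrl.snapshot(n); pickle.dump(s,open(n+'3.pkl','wb'))
    c=proj(s,o['tool_pos'])[0]; im,x0,y0=crop(s,c,40,10)
    L.append(im[:450,:780])
    for l in('key_long_bow','key_mid_bow','key_short_bow'): print(n,l,[(np.round(d['point'],4).tolist(),round(d['confidence'],2)) for d in ctrl.place_of(l,s)])
save('g5',cv2.resize(np.vstack(L),None,fx=.66,fy=.66))
E
```

```text
pos [ 0.5371 -0.2665  0.1938] rpy [-1.7992e+02  1.5000e-01  1.7793e+02] q [ -7.7  14.7 -12.1   0.1 -63.1   5.6] F [ 1.1 -0.1  0.2] M [ 0.03 -0.28 -0.02] open 1.0 t 6.6333
err [0.0382 0.3985 0.0062]
-0.238 3.992 -0.067 -0.001 0.002 0.12; 0.242 3.992 -0.064 -0 0.001 0.08; 0.558 3.96 -0.062 0 -0 -0; 0.558 3.96 -0.062 -0 -0 -0; 0.558 3.96 -0.062 -0 -0 -0
top key_long_bow []
top key_mid_bow []
top key_short_bow [([0.5396, -0.2054, 0.0637], 0.36)]
scene key_long_bow [([0.5328, -0.264, 0.2089], 0.6)]
scene key_mid_bow [([0.5406, -0.141, 0.0733], 0.61), ([0.5761, 0.1337, 0.0032], 0.17)]
scene key_short_bow [([0.5469, -0.2067, 0.0598], 0.52)]
```

View pics/g5.png

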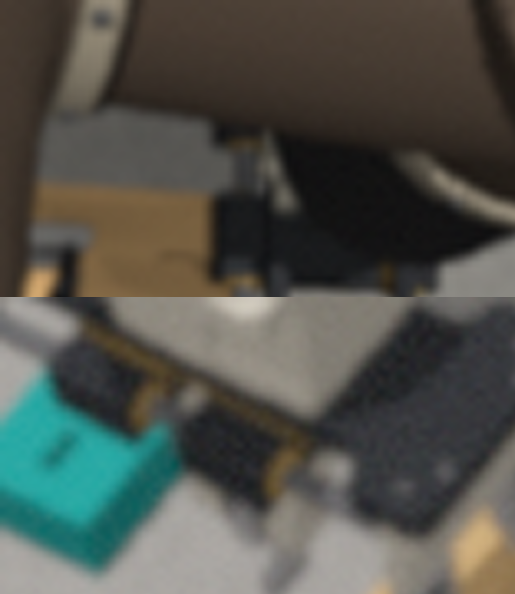

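Emit:
servo_tool --rows "-0.2 4 -0.1 0 0 0.12; 0.2 4 -0.1 0 0 0.08; 0.6 3.9 -0.1 0 0 0; 0.6 3.9 -0.1 0 0 0; 0.6 3.9 -0.1 0 0 0"

```text
clock: 7.45
tool_pos: [0.5501, -0.0703, 0.1878]
orientation: [-179.8, -0.8, 165.7]
force: [1.6, -0.3, -1.1]
opening: 0.0097
```

Emit:
servo_tool --rows "0.5 3.9 0 0 0 0; 0.5 3.9 0 0 0 0; 0.5 3.5 0 0 0 0; 0.3 2.5 0 0 0 0; 0 0 0 0 0 0"

```text
clock: 7.87
tool_pos: [0.5661, 0.0807, 0.1854]
orientation: [-179.7, -0.9, 166.0]
force: [0.2, -1.3, -1.0]
opening: 0.0097
```

```bash
python3 plan.py 0.5753 0.132 0.15 166.5 5 2
```

```text
pos [0.5661 0.0807 0.1854] rpy [-179.7    -0.9   165.97] q [ 27.5  13.2 -15.1  -0.4 -62.6 -41.3] F [ 0.2 -1.3 -1. ] M [ 0.02 -0.16  0.02] open 0.97 t 7.8667
err [ 0.0092  0.0513 -0.0354]
0.092 1.657 1.117 -0.005 -0.016 -0.009; 0.095 1.652 1.124 0 0 0; 0.095 1.652 1.124 -0 -0 -0; 0.014 0.249 0.17 0 -0 0; 0 0 0 0 -0 0
```

Emit:
servo_tool --rows "0.1 1.7 0.8 -0.005 -0.016 -0.008; 0.1 1.7 0.8 0 0 0; 0.1 1.6 0.8 0 0 0; 0 0.2 0.8 0 0 0; 0 0 0 0 0 0"

```text
clock: 8.28
tool_pos: [0.5751, 0.137, 0.1489]
orientation: [-179.8, -0.2, 166.6]
force: [-0.6, -0.1, -1.0]
opening: 0.0098
```

Emit:
servo_tool --rows "0 0 0.4 0 0 0; 0 0 0 0 0 0"

```text
clock: 8.45
tool_pos: [0.5748, 0.1365, 0.1432]
orientation: [-179.7, -0.3, 166.6]
force: [-0.9, -0.9, -0.9]
opening: 0.01
```

```bash
python3 plan.py 0.5753 0.132 0.14 166.5 3 2
cat > look.py <<'E'
import sys
from h import *
tag=sys.argv[1]; bz=float(sys.argv[2]) if len(sys.argv)>2 else .0155
o=ctrl.get_obs();R=Ro.from_euler('xyz',o['orientation'],degrees=True).as_matrix()
for n in('top','scene'):
    s=ctrl.snapshot(n); pickle.dump(s,open(f'{n}_{tag}.pkl','wb'))
    c=proj(s,o['tool_pos']-[0,0,.03])[0]; im,x0,y0=crop(s,c,40,10)
    save(f'{tag}{n}_raw',im)
    D=lambda P,col:cv2.polylines(im,[np.int32(((proj(s,P)-[x0,y0])+.5)*10-.5)],True,col,1)
    T=o['tool_pos']; tip=lambda x,y,z:T+R@np.array([y,x,-(z-.0575+bz)])
    for z,w,t in((0,.009,.001),(.012,.009,.003),(.0375,.015,.005),(.0775,.015,.005)):
        D(np.array([tip(a*w,b*t,z) for a,b in((-1,-1),(1,-1),(1,1),(-1,1))]),(255,0,0))
    a=np.radians(-103.5);u=np.array([np.cos(a),np.sin(a),0]);v=np.array([-u[1],u[0],0]);b=np.array([.5753,.1318,.075])
    for w,t in((.01025,.00425),(.025,.022)): D(np.array([b+u*x*w+v*y*t for x,y in((-1,-1),(1,-1),(1,1),(-1,1))]),(0,0,255))
    save(f'{tag}{n}',im)
    print(n,[(np.round(d['point'],4).tolist(),round(d['confidence'],2)) for l in('key_long_bow','keyhole') for d in ctrl.place_of(l,s)])
E
python3 look.py l1
```

```text
pos [0.5748 0.1365 0.1432] rpy [-179.69   -0.29  166.6 ] q [ 32.3  16.8 -16.4   0.  -57.3 -45.7] F [-0.9 -0.9 -0.9] M [ 0.07 -0.07 -0.04] open 1.0 t 8.45
err [ 0.0005 -0.0045 -0.0032]
-0.16 -0.428 0.323 -0.005 -0.005 0.002; 0 0 0 -0 -0 0; 0 0 0 -0 -0 -0
top [([0.5749, 0.1333, 0.0744], 0.87)]
scene [([0.5746, 0.1359, 0.1662], 0.63), ([0.5773, 0.1335, 0.0716], 0.75)]
```

View pics/l1scene.png

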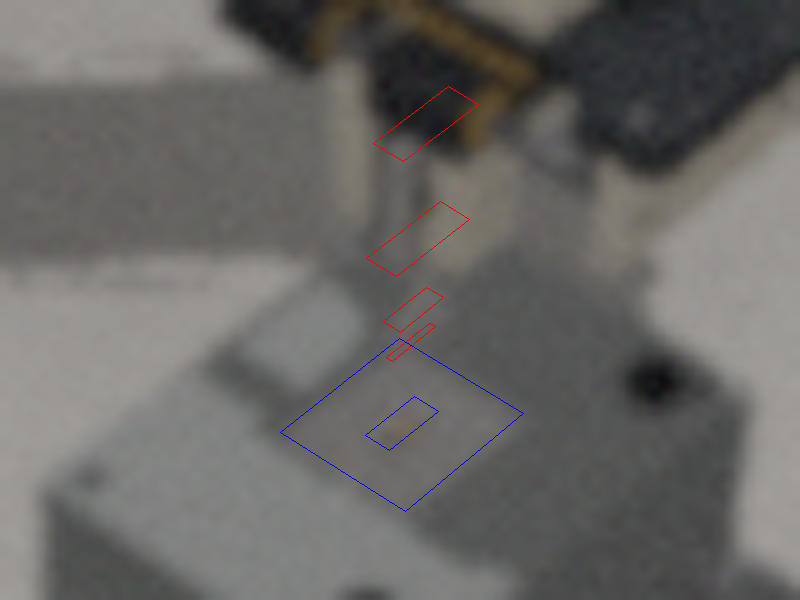

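View pics/l1top.png

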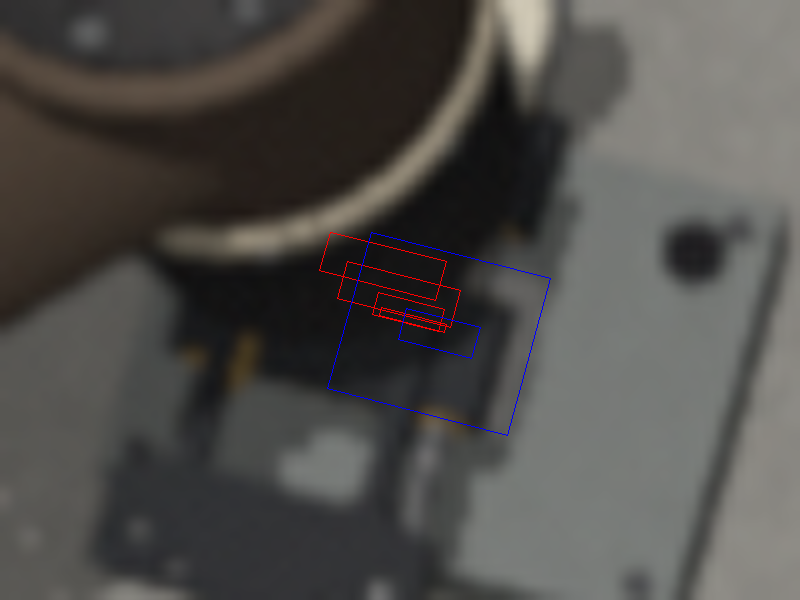

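View pics/l1scene_raw.png

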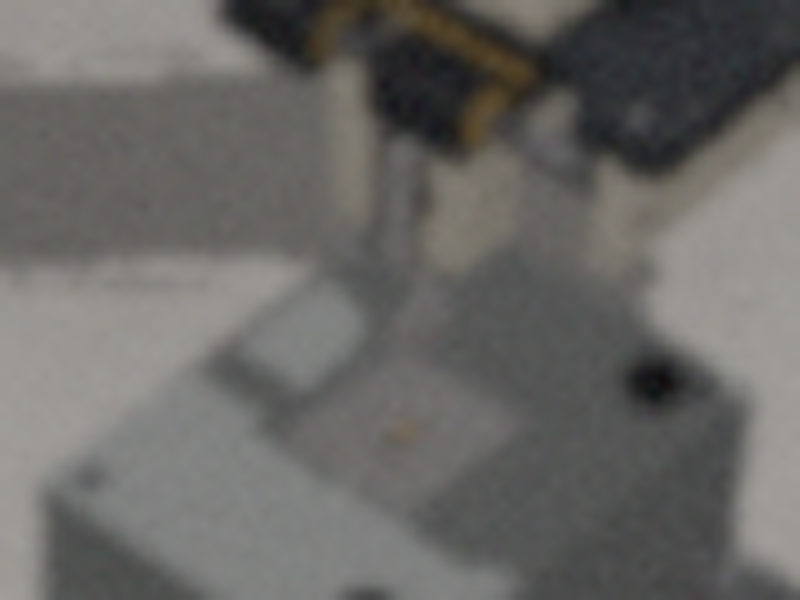

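```bash
python3 - <<'E'
from h import *
im=cv2.imread('pics/l1scene_raw.png')[180:480,250:550]
im=cv2.GaussianBlur(im,(0,0),4); im=cv2.convertScaleAbs(cv2.resize(im,(600,600)).astype(float),alpha=3,beta=-240)
r=cv2.imread('pics/l1scene.png')[180:480,250:550]; 
save('enh',im[:,:,::-1])
E
```

```text
(no output)
```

View pics/enh.png

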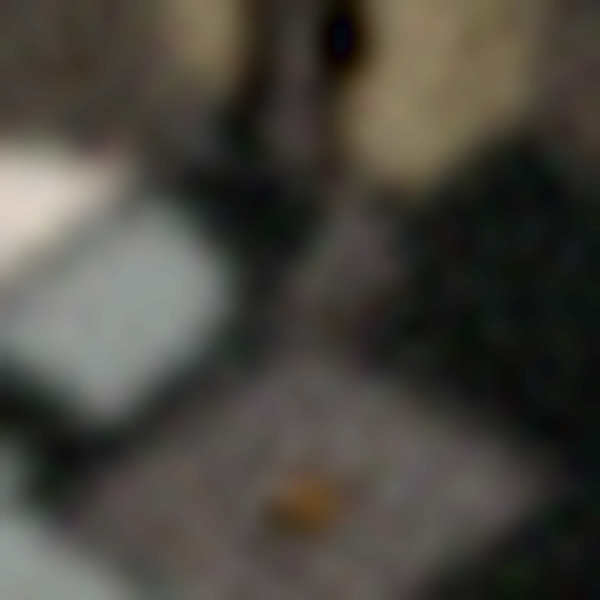

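Emit:
servo_tool --rows "-0.1 -0.4 0.6 -0.005 -0.005 0; 0 0 0.6 0 0 0; 0 0 0 0 0 0; 0 0 0 0 0 0"

```text
clock: 9.08
tool_pos: [0.5759, 0.1316, 0.1329]
orientation: [179.8, 0.3, 166.5]
force: [-0.1, 0.2, -0.5]
opening: 0.0101
```

```bash
python3 plan.py 0.5753 0.1315 0.12 166.5 3 2; python3 look.py l2
python3 - <<'E'
from h import *
a=[]
for f in('l2scene_raw','l2scene'):
    im=cv2.imread(f'pics/{f}.png')[150:500,200:600]
    if 'raw' in f:im=cv2.GaussianBlur(im,(0,0),3)
    a.append(cv2.convertScaleAbs(im.astype(float),alpha=2.5,beta=-180))
save('enh2',np.hstack(a)[:,:,::-1])
E
```

```text
pos [0.5759 0.1316 0.1329] rpy [179.79   0.26 166.54] q [ 31.8  16.9 -17.7   0.  -55.  -45.3] F [-0.1  0.2 -0.5] M [ 0.02 -0.01 -0.01] open 1.01 t 9.0833
err [-0.0006 -0.0001 -0.0129]
0.06 -0.031 1.293 0.004 0.005 0.001; 0 0 0 -0 -0 0; 0 0 0 -0 0 0
top [([0.5738, 0.1324, 0.0761], 0.92)]
scene [([0.5775, 0.1351, 0.0728], 0.75), ([0.6931, -0.3986, 0.0447], 0.16)]
```

View pics/enh2.png

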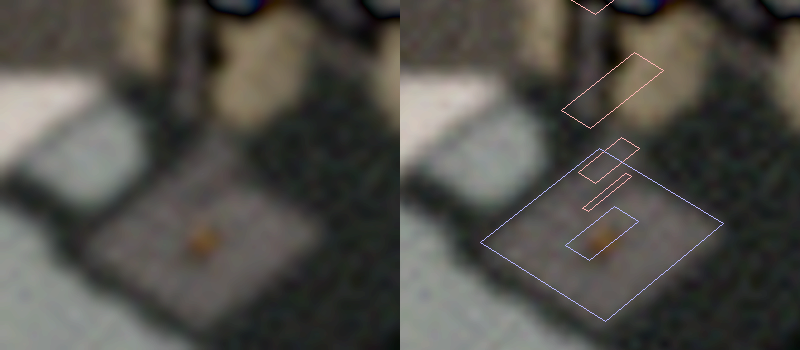

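Emit:
servo_tool --rows "0 0 0.6 0.004 0.005 0; 0 0 0.5 0 0 0; 0 0 0 0 0 0"

```text
clock: 9.63
tool_pos: [0.5765, 0.1326, 0.1218]
orientation: [180.0, 0.0, 166.6]
force: [-0.8, -0.8, -1.4]
opening: 0.0095
```

Emit:
servo_tool --rows "0 0 0.3 0 0 0; 0 0 0 0 0 0"

```text
clock: 9.8
tool_pos: [0.5763, 0.1325, 0.1178]
orientation: [-180.0, -0.0, 166.6]
force: [-1.4, -0.3, -0.8]
opening: 0.0098
```

```bash
python3 plan.py 0.5753 0.1315 0.11 166.5 1 2
```

```text
pos [0.5763 0.1325 0.1178] rpy [-1.7998e+02 -4.0000e-02  1.6658e+02] q [ 31.9  18.  -18.3  -0.  -53.7 -45.3] F [-1.4 -0.3 -0.8] M [ 0.09 -0.01  0.  ] open 0.98 t 9.8
err [-0.001  -0.001  -0.0078]
0.071 -0.115 0.777 -0 -0.001 0.001
```

Emit:
servo_tool --rows "0.07 -0.1 0.3 0 0 0; 0 0 0.1 0 0 0"

```text
clock: 9.97
tool_pos: [0.5756, 0.1317, 0.1136]
orientation: [-180.0, -0.0, 166.6]
force: [0.1, -0.5, -0.5]
opening: 0.0097
```

Emit:
servo_tool --rows "0 0 0.3 0 0 0; 0 0 0 0 0 0"

```text
clock: 10.13
tool_pos: [0.5753, 0.1316, 0.1102]
orientation: [-180.0, -0.0, 166.6]
force: [-1.4, 0.3, 0.2]
opening: 0.01
```

```bash
python3 plan.py 0.5753 0.1315 0.11 166.5 1 2
```

```text
pos [0.5753 0.1316 0.1102] rpy [-1.7998e+02 -3.0000e-02  1.6659e+02] q [ 31.8  18.4 -19.   -0.  -52.7 -45.2] F [-1.4  0.3  0.2] M [ 0.18  0.45 -0.01] open 1.0 t 10.1333
err [-0.     -0.0001 -0.0002]
-0.002 -0.012 0.016 -0 -0.001 0.002
```

Emit:
servo_tool --rows "0 0 0.3 0 0 0; 0 0 0 0 0 0"

```text
clock: 10.3
tool_pos: [0.5757, 0.1315, 0.1093]
orientation: [-180.0, 0.1, 166.7]
force: [-1.9, 0.8, -0.1]
opening: 0.0101
```

```bash
python3 plan.py 0.5753 0.1315 0.11 166.5 1 2
```

```text
pos [0.5757 0.1315 0.1093] rpy [-1.7998e+02  5.0000e-02  1.6665e+02] q [ 31.9  18.5 -19.1   0.1 -52.5 -45.2] F [-1.9  0.8 -0.1] M [ 0.34  0.81 -0.01] open 1.01 t 10.3
err [-0.0004  0.      0.0007]
0.04 -0.007 -0.071 -0 0.001 0.003
```

Emit:
servo_tool --rows "0.1 0 0.3 0 0 0; 0 0 0.3 0 0 0"

```text
clock: 10.47
tool_pos: [0.5757, 0.1319, 0.1058]
orientation: [180.0, 0.2, 166.7]
force: [-2.6, -0.0, 3.8]
opening: 0.0098
```

```bash
python3 plan.py 0.5753 0.1315 0.11 166.5 1 2
```

```text
pos [0.5757 0.1319 0.1058] rpy [179.96   0.21 166.71] q [ 31.9  18.6 -19.5   0.2 -51.8 -45.3] F [-2.6 -0.   3.8] M [-0.05  1.03 -0.01] open 0.98 t 10.4667
err [-0.0004 -0.0004  0.0042]
0.028 -0.043 -0.421 0.001 0.004 0.004
```

Emit:
servo_tool --rows "0.1 0 0.3 0 0 0.1; 0.1 0 0.3 0 0 -0.1; 0 0 0.3 0 0 -0.1; 0 0 0.3 0 0 0.1"

```text
clock: 10.8
tool_pos: [0.5755, 0.1317, 0.0988]
orientation: [179.9, 0.5, 166.9]
force: [-2.9, 1.0, 4.6]
opening: 0.0102
```

```bash
python3 plan.py 0.5753 0.1315 0.11 166.5 1 2
```

```text
pos [0.5755 0.1317 0.0988] rpy [179.92   0.52 166.91] q [ 32.1  18.8 -20.3   0.4 -50.5 -45.4] F [-2.9  1.   4.6] M [0.54 1.37 0.06] open 1.02 t 10.8
err [-0.0002 -0.0002  0.0112]
0.004 -0.026 -1.123 0.001 0.009 0.007
```

Emit:
servo_tool --rows "0.1 0 0.3 0 0.008 0.1; 0.1 0 0.3 0 0 -0.1; 0 0 0.4 0 0 -0.1; 0 0 0.4 0 0 0.1; 0 0 0.3 0 0 0"

```text
clock: 11.22
tool_pos: [0.5752, 0.1313, 0.0836]
orientation: [179.9, 0.3, 166.8]
force: [0.1, -0.2, -1.0]
opening: 0.0099
```

```bash
python3 plan.py 0.5753 0.1315 0.0835 166.5 1 2
```

```text
pos [0.5752 0.1313 0.0836] rpy [179.87   0.29 166.81] q [ 31.9  19.9 -21.    0.2 -48.9 -45.2] F [ 0.1 -0.2 -1. ] M [ 0.07 -0.09 -0.  ] open 0.99 t 11.2167
err [ 0.0001  0.0002 -0.0001]
-0.005 0.02 0.014 0.002 0.005 0.005
```

Emit:
servo_tool --rows "0 0 0.2 0 0.005 0; 0 0 0.2 0 0 0; 0 0 0.2 0 0 0"

```text
clock: 11.47
tool_pos: [0.5753, 0.1313, 0.0832]
orientation: [179.9, 0.1, 167.3]
force: [-8.7, 0.7, 17.6]
opening: 0.0098
```

```bash
python3 plan.py 0.5753 0.1315 0.0835 166.5 1 2; python3 look.py l3
```

```text
pos [0.5753 0.1313 0.0832] rpy [1.7990e+02 1.0000e-01 1.6733e+02] q [ 31.8  20.  -20.7   0.  -49.1 -44.5] F [-8.7  0.7 17.6] M [0.12 3.27 0.  ] open 0.98 t 11.4667
err [-0.      0.0002  0.0003]
0.01 0.02 -0.027 0.002 0.002 0.015
top [([0.5408, -0.1438, 0.0697], 0.38), ([0.5729, 0.1347, 0.0761], 0.68)]
scene [([0.5735, 0.1346, 0.1004], 0.42), ([0.5806, 0.1312, 0.0724], 0.78), ([0.6883, 0.4225, 0.0901], 0.34)]
```

View pics/l3scene.png

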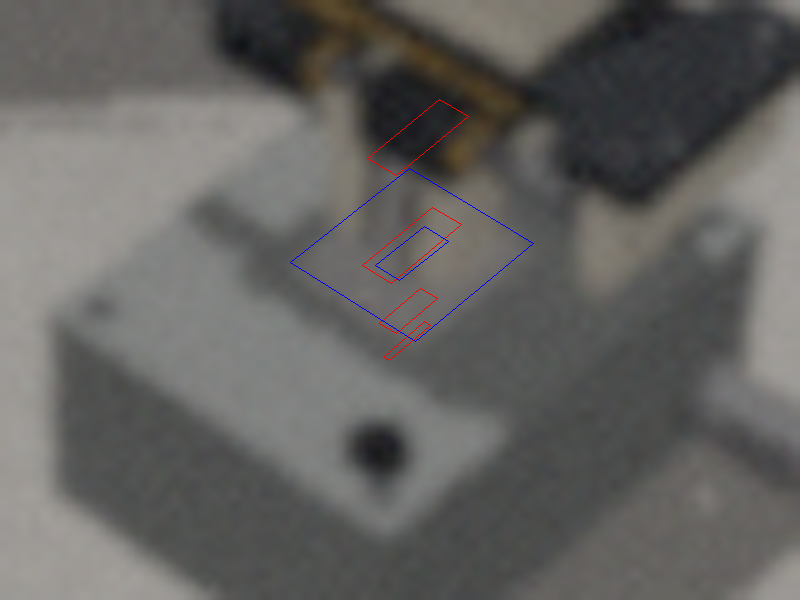

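Emit:
servo_tool --rows "0.05 0 0.05 0 0 0.06; 0 0 0.1 0 0 0.1; 0 0 0.1 0 0 0.1"

```text
clock: 12.02
tool_pos: [0.5747, 0.1317, 0.0834]
orientation: [179.8, 0.1, 152.5]
force: [-4.8, 0.4, 13.5]
opening: 0.0097
```

```bash
python3 plan.py 0.5753 0.1315 0.0835 70 1 2
```

```text
pos [0.5747 0.1317 0.0834] rpy [1.7980e+02 1.3000e-01 1.5255e+02] q [ 31.9  19.9 -20.9   0.  -48.9 -59.4] F [-4.8  0.4 13.5] M [0.44 2.34 0.06] open 0.97 t 12.0167
err [ 0.0006 -0.0002  0.0001]
-0.06 0.013 -0.014 0 -0 0.12
```

Emit:
servo_tool --rows "0 0 0.08 0 0 0.11; 0 0 0.08 0 0 0.11; 0 0 0.08 0 0 0.11; 0 0 0.08 0 0 0.11"

```text
clock: 12.35
tool_pos: [0.5739, 0.1322, 0.0834]
orientation: [179.7, 0.0, 126.7]
force: [-4.3, -0.0, 8.2]
opening: 0.0099
```

```bash
python3 plan.py 0.5753 0.1315 0.0835 70 1 2
```

```text
pos [0.5739 0.1322 0.0834] rpy [1.7973e+02 3.0000e-02 1.2674e+02] q [ 32.   19.9 -21.    0.  -48.9 -85.2] F [-4.3 -0.   8.2] M [0.23 1.53 0.11] open 0.99 t 12.35
err [ 0.0014 -0.0007  0.0001]
-0.14 0.066 -0.013 0.001 -0 0.12
```

Emit:
servo_tool --rows "0 0 0.08 0 0 0.11; 0 0 0.08 0 0 0.11; 0 0 0.08 0 0 0.11; 0 0 0.08 0 0 0.11; 0 0 0.08 0 0 0.11"

```text
clock: 12.77
tool_pos: [0.5736, 0.133, 0.0834]
orientation: [179.7, -0.1, 94.4]
force: [-3.8, 0.3, 7.6]
opening: 0.0098
```

```bash
python3 plan.py 0.5753 0.1315 0.0835 70 3 2
```

```text
pos [0.5736 0.133  0.0834] rpy [ 1.7967e+02 -1.4000e-01  9.4430e+01] q [  32.1   19.8  -21.1    0.   -48.7 -117.7] F [-3.8  0.3  7.6] M [0.21 1.46 0.15] open 0.98 t 12.7667
err [ 0.0017 -0.0015  0.0001]
-0.157 0.154 -0.013 0.001 -0.001 0.12; 0 0 0 0.001 -0.001 0.12; 0 0 0 0.001 -0.001 0.12
```

Emit:
servo_tool --rows "0 0 0.08 0 0 0.11; 0 0 0.08 0 0 0.11; 0 0 0.08 0 0 0.11; 0 0 0.08 0 0 0.09"

```text
clock: 13.1
tool_pos: [0.5737, 0.1335, 0.0834]
orientation: [179.7, -0.3, 69.7]
force: [-3.3, 0.0, 7.2]
opening: 0.0097
```

```bash
python3 plan.py 0.5753 0.1315 0.0835 70 3 2; python3 look.py l4
```

```text
pos [0.5737 0.1335 0.0834] rpy [179.68  -0.31  69.73] q [ 3.210e+01  1.980e+01 -2.120e+01  1.000e-01 -4.860e+01 -1.425e+02] F [-3.3  0.   7.2] M [0.1  1.36 0.13] open 0.97 t 13.1
err [ 0.0016 -0.002   0.0001]
-0.136 0.22 -0.013 0.006 -0.005 -0.005; 0 0 0 -0 0 -0; 0 0 0 -0 -0 -0
top [([0.5711, 0.1316, 0.0003], 0.35), ([0.5757, 0.1334, 0.0755], 0.73)]
scene [([0.6958, -0.3984, 0.0421], 0.65), ([0.5764, 0.1305, 0.1016], 0.39), ([0.5762, 0.1335, 0.0752], 0.62)]
```

View pics/l4scene_raw.png

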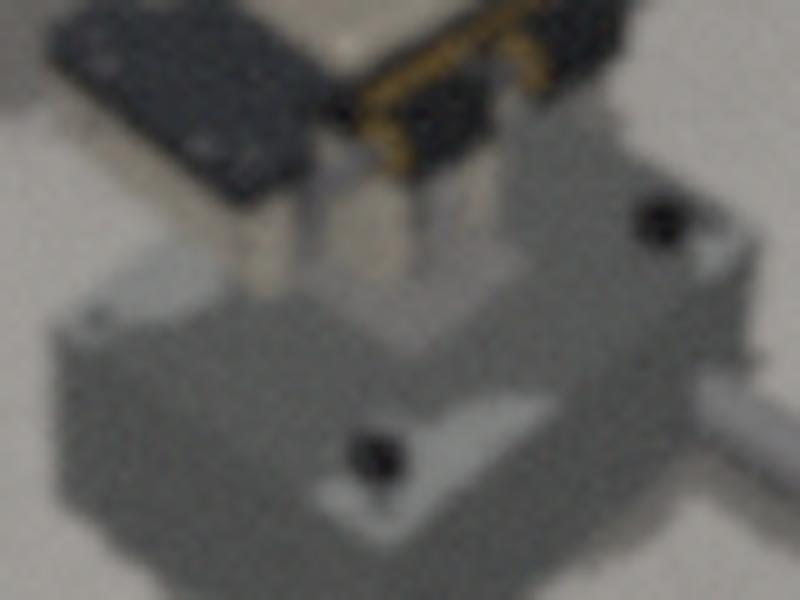

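View pics/l4top_raw.png

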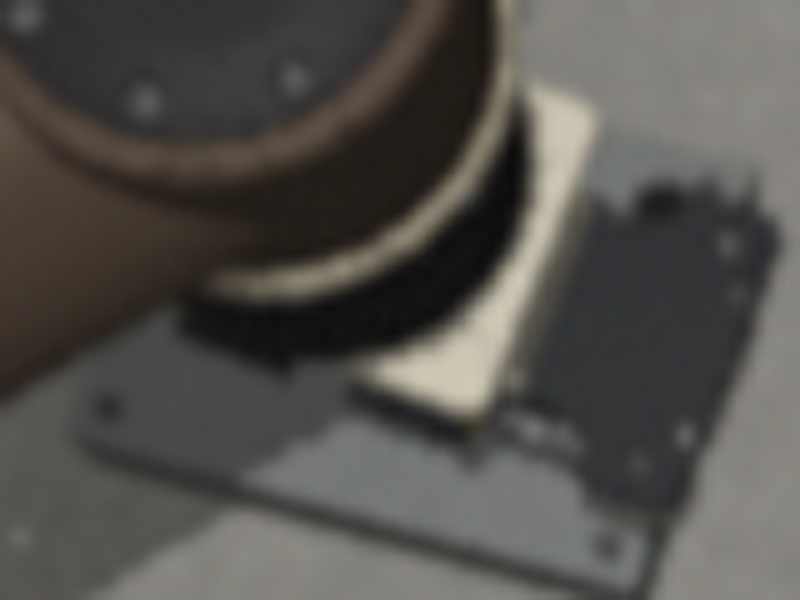

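Emit:
servo_tool --rows "0 0 0.08 0 0 0.02; 0 0 0.08 0 0 0.02; 0 0 0.08 0 0 0.02"

```text
clock: 13.65
tool_pos: [0.5737, 0.1336, 0.0834]
orientation: [179.6, -0.3, 67.0]
force: [-3.6, 0.1, 8.2]
opening: 0.0098
```

```bash
python3 plan.py 0.5753 0.1315 0.0835 70 1 2; python3 - <<'E'
from h import *
for i in range(3): s=ctrl.snapshot('scene'); o=ctrl.get_obs(); print(o['clock'],o['tool_pos'].round(4),o['orientation'].round(2),o['force'].round(1),o['moment'].round(2),o['opening'])
print([(np.round(d['point'],4).tolist(),d['confidence']) for l in('key_mid_bow','key_short_bow','carton_center','tape_roll_center','spray_bottle_center') for d in ctrl.place_of(l,s)[:1]])
E
```

```text
pos [0.5737 0.1336 0.0834] rpy [179.65  -0.33  67.03] q [ 3.220e+01  1.970e+01 -2.120e+01  1.000e-01 -4.860e+01 -1.452e+02] F [-3.6  0.1  8.2] M [-0.06  1.38  0.12] open 0.98 t 13.65
err [ 0.0016 -0.0021  0.0001]
-0.132 0.229 -0.014 0.006 -0.006 -0.052
13.7 [0.5737 0.1336 0.0834] [179.64  -0.33  66.95] [-2.6  0.2  6.5] [-0.07  1.32  0.19] 0.010049157240087533
13.75 [0.5737 0.1336 0.0834] [179.64  -0.33  67.03] [-3.9 -0.1  8. ] [-0.07  1.35  0.16] 0.01004130393564665
13.8 [0.5737 0.1336 0.0834] [179.64  -0.33  67.06] [-4.4 -0.5  7.4] [-0.07  1.33  0.07] 0.009801620604656528
[([0.541, -0.1446, 0.069], 0.67), ([0.5433, -0.2022, 0.0591], 0.45), ([0.6973, -0.4002, 0.0425], 0.83), ([0.7691, -0.0555, 0.0228], 0.76), ([0.6928, 0.4242, 0.0876], 0.63)]
```

Everything is stable: turned about 99.5° from the slot direction, pressed down with 8 N, gripped, and the other things haven't moved. Handing in.

```bash
python3 -c "
from plant import ctrl
print(ctrl.close_job()); o=ctrl.get_obs(); print(o['clock'],o['tool_pos'],o['orientation'],o['force'],o['opening'])"
```

```text
the job is handed in; nothing more can be done
None
the job is handed in; nothing more can be done
```

I took the longest key from the wooden rack (the one at the -y end), worked it down through the sticky pins with small twists, and turned it clockwise. I handed the job in at 13.8 s, still gripping the key and holding it turned. No verdict is given, so success is inferred from my own checks.

**Last checks**
- **Fully home:** the tool height was 83.4 mm, against about 83.5 mm expected with the collar on the lock face. It was steady, with about 7–8 N still pressing down.
- **Turned:** the tool had turned about 99.5° (1.74 rad) from the slot direction. Taking off the 0.12 rad of play, the rotor should be near 1.6 rad. I could not read the rotor angle directly.
- **Grip and tilt:** the fingers were 9.8–10 mm apart on the 10 mm bow, and the tool was upright within 0.5°.
- **Other things:** the two shorter keys, carton, tape roll and bottle were detected within about 6 mm of where they started. That is about the detection error.

**What disagreed**
- The two cameras differed by 4–6 mm on where the rack and key stood. I used a value in between, and closing the jaws then shifted the arm about 2 mm.
- The bit was hard to see in the shadow over the keyhole, so I confirmed the insertion by depth and force, not by picture.

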